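# Unthread the carriage from a bent guide rod and park it in the blue tray

### The arm

A 6-joint arm with a two-finger parallel gripper is mounted at the origin on the work surface. World frame = base frame: x ahead of the robot, y to its left, z up, the work surface at z = 0. Lengths are in m, angles in rad, forces in N, time in s.
With the tool pointing down it reaches from about 0.375 to 0.975 m from the base axis. Payload 3.8 kg.
Tool frame: the origin (TCP) lies on the centre line of the jaws, within the pads' length; the fingertips stand 17 mm ahead of it and the grasp point (between the pads) lies 2 mm behind it (bot.tip_extent is the distance from the TCP to the fingertips, in m); z points along the fingers, y is the line along which they close (so a half turn about z gives the same grasp; the last joint's range is limited). The gripper opens to 85 mm and grips with 20 to 120 N. Pads are 22 mm wide; open, the fingers measure 114 mm over their backs; the gripper's body (76 mm by 85 mm) begins 54 mm behind the grasp point. The pads swing forward as they close: fully open they stand 13 mm farther back than shut.
Start: joints at [1.146, 0.264, 1.604, -0, 1.274, -0.037], TCP at [0.255, 0.625, 0.248] pointing down, gripper open.
Joint ranges: [-2.63, 2.63], [-0.94, 2.18], [0.31, 2.57], [-1.31, 4.45], [0, 2.66], [-2.55, 2.55]. Speed limits (rad/s): [2.57, 2.57, 3.14, 3.14, 3.14, 3.14].

### API

Orientations are given as a rotation vector (axis times angle).
In Python, from workcell import readout, read_camera, finish_job, bot gives the robot as it stands.
- The arm moves only by the tool jog_arm, never from a script. Its argument "deltas" is one flat list of numbers, 7 for each row, row after row: the shift along the tool's x, y, z in m, then the turn, a rotation vector about the tool's x, y, z in degrees, then the gripper command: -1 is shut, 1 is fully open, values between are in proportion. A call has 1 to 8 rows; each row is the pose to reach, as a shift and turn from the pose commanded when the call began, along the tool's axes at that moment; what a row does not reach only later rows make up. A row lasts 1/10 s, in which the tool goes at most 50 mm and 8.59 degrees, less where a joint would pass 70% of its speed; a pose out of reach is approached as far as the arm can. A call with a gripper value outside its range is refused whole. The fingers move at their own pace and stop on an object; "squeeze" is the grip in N (left out, the last holds). Time passes only in rows, so rows that repeat a pose let the fingers close. It gives the time, the measured TCP pose, the force, the opening and the grip force at its end, in the units of the state.
- readout.read_state(): the state, without advancing time (a new reading comes with each control period).
- read_camera(name): name is "side" or "top"; returns a dict with "color" (420x560x3 uint8, blue, green, red), "fx", "fy", "cx", "cy" (pixels), "origin" and "attitude" of the camera in the world. Camera axes: x right, y down, z forward; pixel columns grow to the right and rows downward; lengths in m; the calibration is good to about 2 mm. A picture is of the moment at which its call begins. There is no depth.
- finish_job(): hands the job in; it is judged then, once.
The state is a dict: "time": time; "q": joint angles; "joint_vel": joint speeds; "joint_torque": joint torques, N m; "tool_pos": TCP position; "tcp_rot": TCP orientation; "wrist_force": force on the tool from outside, world axes, zero at the start; "torque": the same for the moment, N m; "width": opening from 0.0 (shut) to 1.0 (fully open); "grip_force": force on a finger pad.
Only numpy, scipy, OpenCV 4.12 (cv2) and the standard library are available. Lean on these libraries where they do the work, as an engineer would, in place of code of your own. Each camera call takes 0.05 s, during which the arm holds its last target. There are 200 camera calls.

### The job

Slide the black carriage along its bent guide rod and off the rod's free end, following the rod by feel because nobody has measured which way its outer part leans, and never pressing the carriage against the rod with 25 N or more. Then stand the carriage upright on its foot inside the blue tray, set down gently, not dropped, and let go. Leave everything else on the table where it is.

Things in the scene. Friction and masses are not known exactly. Their poses are not given: they have to be found in the camera images.
- stand: Black stand fixed to the table: base plate 110 x 90 x 12 mm, column 36 x 50 mm (x, y), 172 mm high, holding a level steel guide rod by one end. Origin: under the column's centre on the table, z up; +x is the way the rod leaves the column. Rod 14 mm thick, axis 150 mm above the table; its inner part runs straight along +x from the column (a 26 mm collar ends at x = 24 mm) to the bend.
- elbow (a point): The rod's bend: on the rod's axis, 85 mm from the stand's origin along its +x; axes as the stand's. Beyond it the outer part, straight, 120 mm long to the free open end, leans off +x by 0.16 rad (its end is 19 mm off the inner axis), in any direction: left, right, up, down or between, new every time and not measured. The rod is clamped solid and does not give. Over 25 N from the carriage spoils it.
- carriage: Black carriage, 0.2 to 0.33 kg: upright block 22 (x) by 44 (y) by 48 mm high on a steel foot 44 x 44 x 8 mm, 56 mm high in all. Origin: centre of the foot's underside; z up, x along its bore (at the start also the stand's +x). It starts hanging on the rod's inner part, 50 to 60 mm from the stand's origin, free to slide and to swing a little. Its flat y faces, 44 mm apart, are good to grip.
- bore (a point): Centre of the carriage's round through bore, 32 mm above the carriage's origin; the bore is 19 mm wide and 22 mm long (2.5 mm play all round on the rod). At the start it hangs 2.5 mm below the rod's axis.
- blue_tray: Empty shallow blue tray fixed on the table, 120 x 120 mm outside, walls 4 mm thick and 18 mm high, inner floor 4 mm above the table. Origin: centre of its underside. It swaps places with the orange tray.
- orange_tray: Orange tray of the same size, holding a white lens cap: not to be used or hit.
- spare: Bare aluminium carriage of the same shape standing on the table at the far side; leave alone. Origin: centre of its underside.
- lens_cap: White round cap, 44 mm wide, 14 mm high, lying in the orange tray; leave alone.
- cup: Red cup, 68 mm wide, 85 mm high, on the table; leave alone.
- bottle: Amber bottle, 60 mm wide, 140 mm high, standing; leave alone.
- driver: Yellow-handled screwdriver lying on the table, about 200 mm long; leave alone.
- reel_core: White plastic disc, 56 mm wide, 30 mm high; leave alone.
Not all that is in view belongs to the job. Of the things shaped like the blue_tray, the blue one is meant. What is shaped like the carriage but pink is not meant.

How it is judged:
On the way:
1. the carriage is clear of the rod's free end (x of carriage in the frame of stand above 0.215 m and contact force between carriage and stand below 0.05 N), for 0.1 s.
At the end, for the whole second after the job is handed in: The carriage stands upright (within 0.1 rad) on its foot on the blue tray's floor, origin within 40 mm of the tray's centre each way, at rest and released (x of carriage in the frame of blue_tray between -0.04 and 0.04 m and y of carriage in the frame of blue_tray between -0.04 and 0.04 m and z of carriage in the frame of blue_tray below 0.008 m and angle between carriage's own z axis and vertical below 0.1 rad and linear speed of carriage below 0.02 m/s); the robot touches nothing.
It fails at once if the carriage is pressed on the rod or stand with more than 25 N (contact force between carriage and stand above 25 N).
It fails at once if the carriage is pressed hard on the blue tray (over 70 N) (contact force between carriage and blue_tray above 70 N).
It fails at once if the carriage is dropped: let go off the rod while its foot is still more than 10 mm above the tray's floor (x of carriage in the frame of stand above 0.215 m and contact force between carriage and the fingers below 0.05 N and z of carriage in the frame of blue_tray above 0.014 m).
It fails at once if a bystander is moved by more than 25 mm (distance of any of spare, lens_cap, cup, bottle, driver, reel_core from where it was at the start of the episode above 0.025 m).
It also fails if it takes over 72 s, if anything falls off the work surface, if the arm or the gripper's body presses on something with over 40 N, if the wrist force passes 120 N, or if a joint passes its speed limit or range.

## Working session

There is one attempt and no reset: what is moved stays moved. The work goes in short steps, Python scripts to look and compute and a tool call to move; the robot and the scene stay as the last step left them, time stands still between calls to the robot, and variables do not carry over. Pictures are saved under pics/ and viewed, at most 10 in all, crops included, and the job is handed in when it is done.

Besides the shell and the picture viewer there is one more tool, called in YAML: its name, and indented under it one key for each argument. jog_arm: Moves the arm, as the interface text tells. Its arguments: {"type":"object","properties":{"deltas":{"type":"array"},"squeeze":{"type":"number"}},"required":["deltas"]}

```bash
mkdir -p pics; cat > h.py <<'E'
import numpy as np, cv2
from scipy.spatial.transform import Rotation as R
from workcell import readout, read_camera, finish_job, bot
def rot(c):
    a=np.array(c["attitude"],float)
    if a.shape==(3,3): return a
    return R.from_rotvec(a).as_matrix() if a.size==3 else R.from_quat(a).as_matrix()
def ray(c,u,v):
    d=rot(c)@np.array([(u-c["cx"])/c["fx"],(v-c["cy"])/c["fy"],1]); return np.array(c["origin"],float),d
def onz(c,u,v,z):
    o,d=ray(c,u,v); return o+d*(z-o[2])/d[2]
def proj(c,p):
    q=rot(c).T@(np.array(p)-np.array(c["origin"])); return np.array([c["fx"]*q[0]/q[2]+c["cx"],c["fy"]*q[1]/q[2]+c["cy"]])
E
python3 - <<'E'
from h import *
for n in("top","side"):
    c=read_camera(n); cv2.imwrite(f"pics/{n}0.png",c["color"]); print(n,c["origin"],c["attitude"],c["fx"],c["cx"],c["cy"])
s=readout.read_state(); print(s); print(bot.tip_extent)
E
```

```text
top [0.21775717 0.01439244 1.67912554] [-2.09801784  2.14488526 -0.19026297] 498.0528965222834 278.01141303023246 206.71323375296717
side [ 0.28367526 -0.71599472  0.61167816] [-2.14228598  0.28696943 -0.18472431] 380.88499813703925 277.61570092373466 209.99087947634064
{'time': 0.1, 'q': array([ 1.14608091e+00,  2.64696202e-01,  1.60523461e+00, -5.70949670e-06,
        1.27368644e+00, -3.69051207e-02]), 'joint_vel': array([ 0.00108645, -0.00132642, -0.00456455,  0.00040484, -0.00048206,
        0.00022408]), 'joint_torque': array([ 1.18214302e-03, -5.16706216e+01, -3.68591130e+01, -1.47931505e-04,
        6.38584679e-03,  1.33358935e-06]), 'tool_pos': array([0.25501094, 0.62430719, 0.24707561]), 'tcp_rot': array([-0.60526966, -3.08226652,  0.00309741]), 'wrist_force': array([-0.06727884, -0.07863079,  0.30019579]), 'torque': array([-0.02943804,  0.00646683,  0.04019446]), 'grip_force': 0.0, 'width': 1.0017154110990836}
0.017
```

View pics/top0.png

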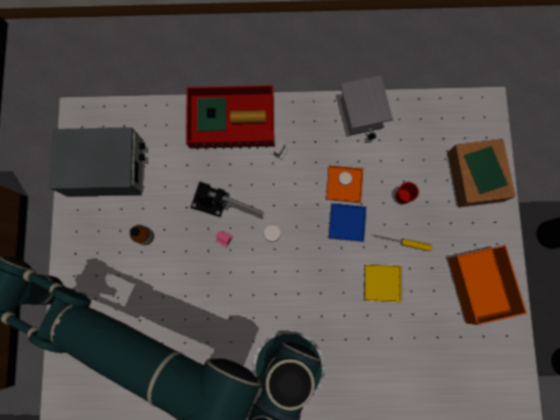

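View pics/side0.png

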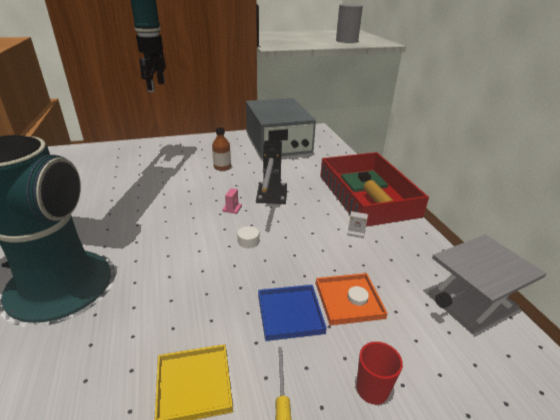

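The top view shows the stand at about (210,198) with the rod running to (262,215), the blue tray at (347,222), the orange tray with the cap at (345,183) and a yellow tray at (383,283). It also shows the pink decoy carriage at (223,238) and the aluminium spare at (280,151). In the side view the stand column is at (271,165).

Carriage candidates:
- black one on the rod, top (225,200): this fits the description
- pink one, top (223,238): not meant
- aluminium spare, top (280,151): leave alone

I'll check the choice in one close crop.

```bash
python3 - <<'E'
from h import *
t=cv2.imread("pics/top0.png")[175:230,185:275]; s=cv2.imread("pics/side0.png")[120:215,225:315]
t=cv2.resize(t,None,fx=6,fy=6,interpolation=cv2.INTER_CUBIC)[:, :400] if 0 else cv2.resize(t,(400*90//80,275),interpolation=cv2.INTER_CUBIC)
s=cv2.resize(s,(540,570),interpolation=cv2.INTER_CUBIC)
t=cv2.imread("pics/top0.png")[175:230,185:275]; t=cv2.resize(t,(450,275),interpolation=cv2.INTER_CUBIC)
s=cv2.resize(s,(300,317),interpolation=cv2.INTER_CUBIC)
o=np.zeros((320,760,3),np.uint8); o[:275,:450]=t; o[:317,455:755]=s
o=np.clip(o.astype(float)*1.8,0,255).astype(np.uint8); cv2.imwrite("pics/crop1.png",o)
c=read_camera("top")
h=cv2.cvtColor(c["color"],cv2.COLOR_BGR2HSV)
m=cv2.inRange(h,(105,120,60),(125,255,255)); n,l,st,ce=cv2.connectedComponentsWithStats(m); i=1+np.argmax(st[1:,4])
r=cv2.minAreaRect(cv2.findContours((l==i).astype(np.uint8),0,2)[0][0]); print(r)
print("blue",onz(c,*r[0],0.012))
b=cv2.boxPoints(r); print([onz(c,*p,0.018)[:2].round(3) for p in b])
m=cv2.inRange(h,(0,0,0),(180,255,55))[175:225,185:245]
m=m.astype(np.uint8); n,l,st,ce=cv2.connectedComponentsWithStats(m); print(st,ce+[185,175])
E
```

```text
((347.0533142089844, 221.9139404296875), (35.03733444213867, 34.222511291503906), 5.19442892074585)
blue [ 0.47235943 -0.21088312  0.012     ]
[array([ 0.421, -0.144]), array([ 0.537, -0.159]), array([ 0.523, -0.277]), array([ 0.407, -0.26 ])]
[[   0    0   60   50 2202]
 [   6    7   38   35  798]] [[216.33878292 199.51634877]
 [209.42606516 199.45488722]]
```

View pics/crop1.png

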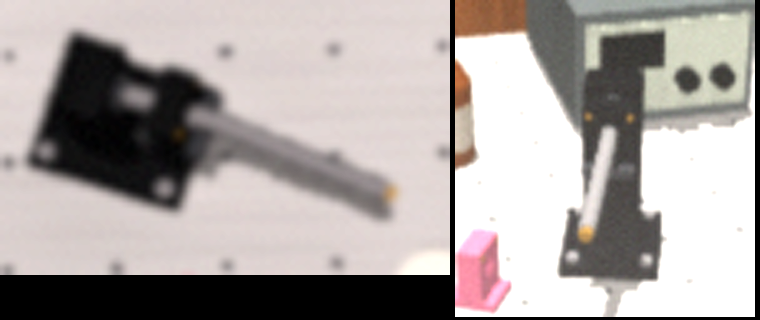

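```bash
python3 - <<'E'
from h import *
c=read_camera("top"); s=read_camera("side")
T=lambda u,v:(185+u/5-.4,175+v/5-.4); S=lambda u,v:(225+(u-455)/3.333-.35,120+v/3.333-.35)
k=[onz(c,*T(*p),.012) for p in((72,33),(29,161),(180,211),(222,93))]
print(np.round(k,3)); ctr=np.mean(k,0); ex=(k[2]-k[1])+(k[3]-k[0]); yaw=np.arctan2(ex[1],ex[0]); print("ctr",ctr,"yaw",yaw)
for pp in ((560,275),(658,277),(568,212),(655,212)): print("sideplate",onz(s,*S(*pp),.012).round(3))
def tri(a,b):
    o1,d1=ray(c,*a);o2,d2=ray(s,*b)
    A=np.c_[d1,-d2]; t=np.linalg.lstsq(A,o2-o1,rcond=None)[0]; p,q=o1+t[0]*d1,o2+t[1]*d2
    return (p+q)/2,np.linalg.norm(p-q)
tip,e=tri(T(390,192),S(587,236)); print("tip",tip,e)
Rz=R.from_euler('z',yaw).as_matrix()
print("tip in stand", Rz.T@(tip-[ctr[0],ctr[1],0]))
for x in(0.02,.03,.055,.066,.085): print(x,(np.array(proj(c,[ctr[0],ctr[1],.15]+Rz@[x,0,0]))+.4-[185,175])*5,(np.array(proj(s,[ctr[0],ctr[1],.15]+Rz@[x,0,0]))+.35-[225,120])*3.333+[455,0])
for y in(.022,-.022): print("carr top front",(np.array(proj(s,[ctr[0],ctr[1],.1715]+Rz@[.066,y,0]))+.35-[225,120])*3.333+[455,0])
E
```

```text
[[0.626 0.292 0.012]
 [0.537 0.32  0.012]
 [0.5   0.217 0.012]
 [0.581 0.188 0.012]]
ctr [0.56065424 0.25429945 0.012     ] yaw -1.9473032323484998
sideplate [0.495 0.206 0.012]
sideplate [0.578 0.182 0.012]
sideplate [0.529 0.314 0.012]
sideplate [0.609 0.294 0.012]
tip [0.48675984 0.07023937 0.13172914] 0.003487729305731804
tip in stand [ 0.19833659 -0.00104429  0.13172914]
0.02 [123.80059194  91.41899799] [616.9780735 111.2502937]
0.03 [138.56259605  96.80411263] [615.70274048 116.26881348]
0.055 [175.52674025 110.28847104] [612.42613955 129.16245487]
0.066 [191.81778241 116.23137209] [610.9430211  134.99862407]
0.085 [219.99555523 126.51050058] [608.31900355 145.32430673]
carr top front [638.29668642 112.67277898]
carr top front [584.37086587 109.30018287]
```

The crop confirms the black carriage on the rod. Triangulating the rod tip suggests it leans mostly downward, which I'll treat as a starting guess and check by feel. I'm moving above the carriage with a quarter turn.

jog_arm:
  deltas: [-0.424,-0.287,0,0,0,89.4,1,-0.424,-0.287,0,0,0,89.4,1,-0.424,-0.287,0,0,0,89.4,1,-0.424,-0.287,0,0,0,89.4,1,-0.424,-0.287,0,0,0,89.4,1,-0.424,-0.287,0,0,0,89.4,1,-0.424,-0.287,0,0,0,89.4,1,-0.424,-0.287,0,0,0,89.4,1]
  squeeze: 40

```text
time: 1.05
tool_pos: [0.4778, 0.2902, 0.2485]
tcp_rot: [2.247, 2.196, 0.001]
wrist_force: [-0.0, 0.3, -0.2]
width: 1.002
grip_force: 0.0
```

```bash
cat >> h.py <<'E'
YAW=-1.947; C=np.array([.5606,.2543,0]); C=C+0.005*np.array([np.cos(YAW),np.sin(YAW),0])
RS=R.from_euler('z',YAW)
RG=np.c_[-RS.as_matrix()[:,0],RS.as_matrix()[:,1],[0,0,-1]]
def goal(p,Rg=RG):
    s=readout.read_state(); r=R.from_rotvec(s["tcp_rot"])
    print("delta tool",r.inv().apply(np.array(p)-s["tool_pos"]).round(4),"turn deg",np.degrees((r.inv()*R.from_matrix(Rg)).as_rotvec()).round(2))
def st():
    s=readout.read_state(); print("t",s["time"],"stand pos",RS.inv().apply(s["tool_pos"]-C).round(4),"F stand",RS.inv().apply(s["wrist_force"]).round(2),"M",RS.inv().apply(s["torque"]).round(2),"w",s["width"],"g",s["grip_force"], "z",s["tool_pos"].round(4))
E
python3 - <<'E'
from h import *
st(); goal(C+RS.apply([.055,0,.24]))
E
```

```text
t 1.05 stand pos [-0.008  -0.0902  0.2485] F stand [-0.31 -0.15 -0.24] M [-0.02  0.02  0.03] w 1.0019037292370199 g 0.0 z [0.4778 0.2902 0.2485]
delta tool [-0.0903  0.0628  0.0085] turn deg [ 2.000e-02 -2.000e-02  2.024e+01]
```

jog_arm:
  deltas: [-0.09,0.063,0.008,0,0,20.2,1,-0.09,0.063,0.008,0,0,20.2,1,-0.09,0.063,0.008,0,0,20.2,1,-0.09,0.063,0.008,0,0,20.2,1,-0.09,0.063,0.008,0,0,20.2,1]

```text
time: 1.55
tool_pos: [0.5383, 0.2011, 0.2402]
tcp_rot: [-2.591, -1.776, 0.0]
wrist_force: [-0.8, -0.0, 0.9]
width: 1.001
grip_force: 0.0
```

```bash
python3 - <<'E'
from h import *
st(); goal(C+RS.apply([.055,0,.151]))
s=read_camera("side"); cv2.imwrite("pics/s2.png",cv2.resize(s["color"][70:220,200:340],(700,600)[:2] if 0 else (560,600),interpolation=cv2.INTER_CUBIC))
for p in([.055,0,.24],[.085,0,.15],[.061,.022,.171],[.061,-.022,.171],[.0,0,.172]): print(p,(proj(s,C+RS.apply(p))-[200,70])*4)
E
```

```text
t 1.55 stand pos [ 0.0527 -0.0012  0.2402] F stand [ 0.3 -0.7  0.9] M [ 0.   -0.05  0.03] w 1.0005851805309416 g 0.0 z [0.5383 0.2011 0.2402]
delta tool [-0.0024  0.0012  0.0892] turn deg [-0.04 -0.01  0.42]
[0.055, 0, 0.24] [288.54067017 231.97756405]
[0.085, 0, 0.15] [281.7183913  376.34208005]
[0.061, 0.022, 0.171] [318.51245906 334.50431309]
[0.061, -0.022, 0.171] [253.80944998 330.46414318]
[0.0, 0, 0.172] [295.69075267 294.72388931]
```

View pics/s2.png

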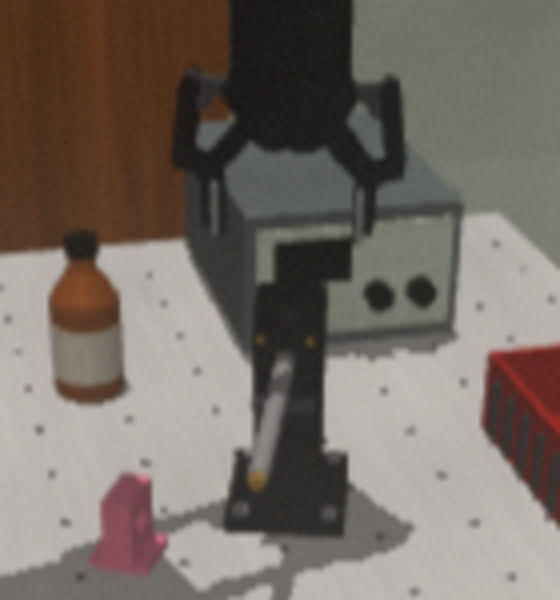

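The open fingers at (212,210) and (365,210) straddle the black carriage, whose top dots are at (261,341) and (309,343), to about 1 mm. The rod tip is at (258,482). I'm going down and closing with the lowest squeeze.

jog_arm:
  deltas: [-0.002,0.001,0.03,0,0,0.4,1,-0.002,0.001,0.06,0,0,0.4,1,-0.002,0.001,0.08,0,0,0.4,1,-0.002,0.001,0.0905,0,0,0.4,1,-0.002,0.001,0.0905,0,0,0.4,0.4,-0.002,0.001,0.0905,0,0,0.4,0.2,-0.002,0.001,0.0905,0,0,0.4,0.13,-0.002,0.001,0.0905,0,0,0.4,0.13]
  squeeze: 20

```text
time: 2.4
tool_pos: [0.5395, 0.1995, 0.1514]
tcp_rot: [2.598, 1.767, 0.004]
wrist_force: [-1.2, 1.5, 0.5]
width: 0.565
grip_force: 0.6
```

```bash
python3 -c "
from h import *
st()"
```

```text
t 2.4 stand pos [0.0537 0.0005 0.1514] F stand [-0.96 -1.71  0.46] M [-0.17  0.09 -0.02] w 0.5646949923719464 g 0.6247721910767723 z [0.5395 0.1995 0.1514]
```

jog_arm:
  deltas: [0,0,0,0,0,0,0.08,0,0,0,0,0,0,0.04,0,0,0,0,0,0,0.0,0,0,0,0,0,0,-0.1,0,0,0,0,0,0,-0.3,0,0,0,0,0,0,-0.3]

```text
time: 3.0
tool_pos: [0.5379, 0.1998, 0.151]
tcp_rot: [-2.596, -1.765, 0.0]
wrist_force: [-6.4, 3.1, 5.4]
width: 0.516
grip_force: 19.6
```

```bash
python3 -c "
from h import *
st()"
```

```text
t 3.0 stand pos [ 0.054  -0.0011  0.151 ] F stand [-0.56 -7.07  5.43] M [-1.08  0.16  0.1 ] w 0.5155560431340126 g 19.560716170817614 z [0.5379 0.1998 0.151 ]
```

jog_arm:
  deltas: [0,-0.0008,-0.001,0,0,0,-0.3,0,-0.0016,-0.002,0,0,0,-0.3,0,-0.0016,-0.002,0,0,0,-0.3,0,-0.0016,-0.002,0,0,0,-0.3]

```text
time: 3.4
tool_pos: [0.5372, 0.199, 0.1514]
tcp_rot: [2.598, 1.766, -0.001]
wrist_force: [-0.3, 1.2, -2.0]
width: 0.515
grip_force: 20.7
```

```bash
python3 -c "
from h import *
st()"
```

```text
t 3.4 stand pos [ 0.055  -0.0014  0.1514] F stand [-1.01 -0.74 -2.03] M [-0.02 -0.01  0.  ] w 0.5151718879785159 g 20.678996555507183 z [0.5372 0.199  0.1514]
```

jog_arm:
  deltas: [0,0,-0.001,0,0,0,-0.3,0,0,-0.002,0,0,0,-0.3,0,0,-0.002,0,0,0,-0.3]
  squeeze: 50

```text
time: 3.7
tool_pos: [0.5375, 0.1993, 0.1539]
tcp_rot: [2.598, 1.766, 0.0]
wrist_force: [0.3, 0.1, -3.1]
width: 0.509
grip_force: 54.3
```

```bash
python3 -c "
from h import *
st()"
```

```text
t 3.7 stand pos [ 0.0546 -0.0013  0.1539] F stand [-0.24  0.26 -3.15] M [ 0.02  0.02 -0.02] w 0.5091143026094803 g 54.26167756319046 z [0.5375 0.1993 0.1539]
```

jog_arm:
  deltas: [0,-0.001,0,0,0,0,-0.3,0,-0.002,0,0,0,0,-0.3,0,-0.002,0,0,0,0,-0.3]

```text
time: 4.0
tool_pos: [0.5352, 0.2001, 0.1537]
tcp_rot: [-2.598, -1.766, 0.0]
wrist_force: [0.3, 0.2, -3.6]
width: 0.509
grip_force: 54.3
```

```bash
python3 -c "
from h import *
st()"
```

```text
t 4.0 stand pos [ 0.0547 -0.0037  0.1537] F stand [-0.32  0.25 -3.62] M [ 0.01 -0.01  0.03] w 0.5088386543610098 g 54.27170433104038 z [0.5352 0.2001 0.1537]
```

The carriage is free and centred on the rod, with only its weight of about 3 N on the wrist. I'm sliding it towards the elbow.

jog_arm:
  deltas: [-0.004,0,0,0,0,0,-0.3,-0.008,0,0,0,0,0,-0.3,-0.012,0,0,0,0,0,-0.3,-0.016,0,0,0,0,0,-0.3,-0.018,0,0,0,0,0,-0.3]

```text
time: 4.5
tool_pos: [0.5287, 0.1828, 0.1538]
tcp_rot: [2.598, 1.766, -0.0]
wrist_force: [0.1, 0.2, -3.4]
width: 0.51
grip_force: 54.3
```

```bash
python3 -c "
from h import *
st()"
```

```text
t 4.5 stand pos [ 0.0732 -0.0034  0.1538] F stand [-0.19  0.03 -3.39] M [0.03 0.   0.01] w 0.5099798515739167 g 54.312641099095345 z [0.5287 0.1828 0.1538]
```

jog_arm:
  deltas: [-0.003,0,0,0,1.5,0,-0.3,-0.006,0,0.0002,0,2.8,0,-0.3,-0.009,0,0.0004,0,4,0,-0.3,-0.012,0,0.0006,0,5,0,-0.3,-0.012,0,0.0006,0,5,0,-0.3]

```text
time: 5.0
tool_pos: [0.5244, 0.1712, 0.1533]
tcp_rot: [-2.557, -1.736, -0.113]
wrist_force: [1.5, -0.5, -3.9]
width: 0.504
grip_force: 54.4
```

```bash
python3 -c "
from h import *
st()"
```

```text
t 5.0 stand pos [ 0.0856 -0.0032  0.1533] F stand [-0.08  1.53 -3.85] M [ 0.27 -0.26  0.03] w 0.5039315550441427 g 54.351237416267395 z [0.5244 0.1712 0.1533]
```

jog_arm:
  deltas: [0,0.0008,0,0,-1,0,-0.3,0,0.0008,0,0,-2,0,-0.3,0,0.0008,0,0,-2,0,-0.3]

```text
time: 5.3
tool_pos: [0.5252, 0.1725, 0.1531]
tcp_rot: [-2.572, -1.751, -0.066]
wrist_force: [0.3, 0.2, -3.6]
width: 0.511
grip_force: 54.3
```

```bash
python3 -c "
from h import *
st()"
```

```text
t 5.3 stand pos [ 0.0841 -0.0028  0.1531] F stand [-0.27  0.16 -3.65] M [ 0.04 -0.01 -0.03] w 0.510858124534574 g 54.34863120317459 z [0.5252 0.1725 0.1531]
```

jog_arm:
  deltas: [-0.002,0,0,0,0,0,-0.3,-0.004,0.0001,0.0002,0,0,0,-0.3,-0.005,0.0002,0.0004,0,0.5,0,-0.3,-0.005,0.0002,0.0004,0,0.5,0,-0.3]

```text
time: 5.7
tool_pos: [0.5232, 0.1668, 0.1523]
tcp_rot: [-2.569, -1.746, -0.078]
wrist_force: [-0.5, -0.1, -3.4]
width: 0.51
grip_force: 54.4
```

```bash
python3 -c "
from h import *
st()"
```

```text
t 5.7 stand pos [ 0.0901 -0.0027  0.1523] F stand [ 0.32 -0.45 -3.44] M [-0.07 -0.03 -0.  ] w 0.5099427351791957 g 54.361041113734245 z [0.5232 0.1668 0.1523]
```

jog_arm:
  deltas: [-0.002,0,0.0001,0,1,0,-0.3,-0.004,0,0.0002,0,2,0,-0.3,-0.006,0,0.0004,0,3,0,-0.3,-0.006,0,0.0004,0,3,0,-0.3]

```text
time: 6.1
tool_pos: [0.5208, 0.1608, 0.1515]
tcp_rot: [-2.543, -1.727, -0.144]
wrist_force: [0.3, -0.3, -3.2]
width: 0.512
grip_force: 54.4
```

```bash
python3 -c "
from h import *
st()"
```

```text
t 6.1 stand pos [ 0.0966 -0.0027  0.1515] F stand [ 0.15  0.42 -3.16] M [ 0.03 -0.09 -0.  ] w 0.5120143393730812 g 54.38078910112381 z [0.5208 0.1608 0.1515]
```

jog_arm:
  deltas: [-0.003,0,0,0,1,0,-0.3,-0.006,0,0.0001,0,2,0,-0.3,-0.008,0,0.0002,0,2.5,0,-0.3,-0.008,0,0.0002,0,2.5,0,-0.3]

```text
time: 6.5
tool_pos: [0.518, 0.1537, 0.1504]
tcp_rot: [-2.52, -1.712, -0.198]
wrist_force: [-0.9, -0.3, -2.4]
width: 0.51
grip_force: 54.4
```

```bash
python3 -c "
from h import *
st()"
```

```text
t 6.5 stand pos [ 0.1042 -0.0026  0.1504] F stand [ 0.65 -0.75 -2.43] M [ 0.   -0.2   0.02] w 0.5104654528099642 g 54.384227469563484 z [0.518  0.1537 0.1504]
```

jog_arm:
  deltas: [-0.003,0,0,0,0,0,-0.3,-0.006,0,0,0,0,0,-0.3,-0.009,0,0,0,0,0,-0.3,-0.012,0,0,0,0,0,-0.3,-0.012,0,0,0,0,0,-0.3]

```text
time: 7.0
tool_pos: [0.5138, 0.1429, 0.1486]
tcp_rot: [-2.52, -1.713, -0.198]
wrist_force: [-0.4, 0.2, -3.4]
width: 0.511
grip_force: 54.4
```

```bash
python3 -c "
from h import *
st()"
```

```text
t 7.0 stand pos [ 0.1158 -0.0026  0.1486] F stand [-0.01 -0.43 -3.4 ] M [ 0.03 -0.17 -0.01] w 0.5107354500662548 g 54.369752928614616 z [0.5138 0.1429 0.1486]
```

jog_arm:
  deltas: [-0.003,0,0,0,0,0,-0.3,-0.006,0,0,0,0,0,-0.3,-0.009,0,0,0,0,0,-0.3,-0.012,0,0,0,0,0,-0.3,-0.014,0,0,0,0,0,-0.3]

```text
time: 7.5
tool_pos: [0.5088, 0.1301, 0.1465]
tcp_rot: [-2.52, -1.713, -0.198]
wrist_force: [-0.3, 0.3, -2.4]
width: 0.509
grip_force: 54.4
```

```bash
python3 -c "
from h import *
st()"
```

```text
t 7.5 stand pos [ 0.1295 -0.0026  0.1465] F stand [-0.14 -0.43 -2.4 ] M [-0.05 -0.13  0.  ] w 0.5093096754925798 g 54.36984837055206 z [0.5088 0.1301 0.1465]
```

I'll feel for the rod sideways here so I can re-centre.

jog_arm:
  deltas: [0,0.0015,0,0,0,0,-0.3,0,0.002,0,0,0,0,-0.3,0,0.002,0,0,0,0,-0.3]

```text
time: 7.8
tool_pos: [0.5111, 0.1297, 0.1467]
tcp_rot: [-2.52, -1.713, -0.199]
wrist_force: [-0.2, -0.6, -3.4]
width: 0.511
grip_force: 54.4
```

```bash
python3 -c "
from h import *
st()"
```

```text
t 7.8 stand pos [ 0.1291 -0.0003  0.1467] F stand [ 0.61  0.04 -3.4 ] M [ 0.01 -0.21 -0.03] w 0.510947443759319 g 54.36852917075157 z [0.5111 0.1297 0.1467]
```

jog_arm:
  deltas: [0,-0.002,0,0,0,0,-0.3,0,-0.0035,0,0,0,0,-0.3,0,-0.004,0,0,0,0,-0.3,0,-0.004,0,0,0,0,-0.3]

```text
time: 8.2
tool_pos: [0.5077, 0.131, 0.1467]
tcp_rot: [-2.521, -1.714, -0.2]
wrist_force: [3.6, -0.6, -6.0]
width: 0.511
grip_force: 54.0
```

```bash
python3 -c "
from h import *
st()"
```

```text
t 8.2 stand pos [ 0.1291 -0.0039  0.1467] F stand [-0.77  3.52 -6.  ] M [ 0.61 -0.21 -0.17] w 0.5107374873691056 g 53.97273860871792 z [0.5077 0.131  0.1467]
```

jog_arm:
  deltas: [0,0.0015,0.0003,0,0,-1,-0.3,0,0.003,0.0007,0,0,-2,-0.3,0,0.0033,0.0008,0,0,-2.5,-0.3,0,0.0033,0.0008,0,0,-2.5,-0.3]

```text
time: 8.6
tool_pos: [0.51, 0.1301, 0.1457]
tcp_rot: [-2.483, -1.769, -0.201]
wrist_force: [-0.4, 0.0, -3.0]
width: 0.507
grip_force: 54.3
```

```bash
python3 -c "
from h import *
st()"
```

```text
t 8.6 stand pos [ 0.1291 -0.0015  0.1457] F stand [ 0.12 -0.41 -2.98] M [-0.   -0.12  0.04] w 0.5071409071825357 g 54.32771511375904 z [0.51   0.1301 0.1457]
```

jog_arm:
  deltas: [-0.003,0,0,0,0,0,-0.3,-0.006,0,0,0,0,0,-0.3,-0.009,0,0,0,0,0,-0.3,-0.012,0,0,0,0,0,-0.3,-0.015,0,0,0,0,0,-0.3,-0.015,0,0,0,0,0,-0.3]

```text
time: 9.2
tool_pos: [0.5052, 0.1156, 0.1433]
tcp_rot: [-2.484, -1.769, -0.201]
wrist_force: [0.5, 0.3, -2.3]
width: 0.51
grip_force: 54.4
```

```bash
python3 -c "
from h import *
st()"
```

```text
t 9.2 stand pos [ 0.1444 -0.0006  0.1433] F stand [-0.48  0.32 -2.31] M [ 0.02 -0.18  0.01] w 0.510087235296674 g 54.36242200434208 z [0.5052 0.1156 0.1433]
```

Nothing is pressing, so I'm continuing along the same line.

jog_arm:
  deltas: [-0.003,0,0,0,0,0,-0.3,-0.006,0,0,0,0,0,-0.3,-0.009,0,0,0,0,0,-0.3,-0.012,0,0,0,0,0,-0.3,-0.015,0,0,0,0,0,-0.3,-0.015,0,0,0,0,0,-0.3]

```text
time: 9.8
tool_pos: [0.4998, 0.1017, 0.1409]
tcp_rot: [-2.484, -1.769, -0.199]
wrist_force: [-3.4, 1.2, -1.1]
width: 0.514
grip_force: 54.5
```

```bash
python3 -c "
from h import *
st()"
```

```text
t 9.8 stand pos [ 0.1593 -0.0004  0.1409] F stand [ 0.12 -3.56 -1.06] M [-0.59 -0.29  0.05] w 0.5142056864015531 g 54.5380300283432 z [0.4998 0.1017 0.1409]
```

jog_arm:
  deltas: [0,0.0015,0,0,0,0,-0.3,0,0.0025,0,0,0,0,-0.3,0,0.003,0,0,0,0,-0.3,0,0.003,0,0,0,0,-0.3]

```text
time: 10.2
tool_pos: [0.5001, 0.1016, 0.1406]
tcp_rot: [-2.48, -1.767, -0.192]
wrist_force: [-11.0, 1.6, 6.3]
width: 0.51
grip_force: 55.2
```

```bash
python3 -c "
from h import *
st()"
```

```text
t 10.2 stand pos [ 1.593e-01 -1.000e-04  1.406e-01] F stand [  2.59 -10.78   6.33] M [-1.84 -0.33  0.23] w 0.5104506875191718 g 55.18381602392424 z [0.5001 0.1016 0.1406]
```

jog_arm:
  deltas: [0,-0.002,-0.0004,0,0,0.5,-0.3,0,-0.004,-0.0008,0,0,1,-0.3,0,-0.0055,-0.001,0,0,1.5,-0.3,0,-0.0055,-0.001,0,0,1.5,-0.3]

```text
time: 10.6
tool_pos: [0.4986, 0.1026, 0.1423]
tcp_rot: [-2.506, -1.736, -0.201]
wrist_force: [-0.2, -0.3, -2.9]
width: 0.506
grip_force: 54.5
```

```bash
python3 -c "
from h import *
st()"
```

```text
t 10.6 stand pos [ 0.1589 -0.002   0.1423] F stand [ 0.39 -0.09 -2.9 ] M [-0.02 -0.21  0.  ] w 0.5060207451411234 g 54.50521185994148 z [0.4986 0.1026 0.1423]
```

jog_arm:
  deltas: [-0.003,0,0,0,0,0,-0.3,-0.006,0,0,0,0,0,-0.3,-0.009,0,0,0,0,0,-0.3,-0.012,0,0,0,0,0,-0.3,-0.015,0,0,0,0,0,-0.3,-0.015,0,0,0,0,0,-0.3]

```text
time: 11.2
tool_pos: [0.4927, 0.0884, 0.1396]
tcp_rot: [-2.506, -1.735, -0.199]
wrist_force: [-0.6, -0.5, -2.1]
width: 0.511
grip_force: 54.5
```

```bash
python3 -c "
from h import *
st()"
```

```text
t 11.2 stand pos [ 0.1743 -0.0022  0.1396] F stand [ 0.64 -0.37 -2.15] M [-0.04 -0.17  0.01] w 0.5105831875126333 g 54.464733973145485 z [0.4927 0.0884 0.1396]
```

jog_arm:
  deltas: [-0.003,-0.0003,0,0,0,0,-0.3,-0.006,-0.0005,0,0,0,0,-0.3,-0.009,-0.0005,0,0,0,0,-0.3,-0.012,-0.0005,0,0,0,0,-0.3,-0.015,-0.0005,0,0,0,0,-0.3,-0.015,-0.0005,0,0,0,0,-0.3]

```text
time: 11.8
tool_pos: [0.487, 0.0748, 0.1373]
tcp_rot: [-2.506, -1.735, -0.199]
wrist_force: [0.3, -0.2, -2.2]
width: 0.508
grip_force: 54.5
```

```bash
python3 -c "
from h import *
st()"
```

```text
t 11.8 stand pos [ 0.189  -0.0025  0.1373] F stand [ 0.06  0.35 -2.17] M [-0.04 -0.2  -0.  ] w 0.5081128469881934 g 54.46106135845184 z [0.487  0.0748 0.1373]
```

jog_arm:
  deltas: [-0.003,0,0,0,0,0,-0.3,-0.006,0,0,0,0,0,-0.3,-0.009,0,0,0,0,0,-0.3,-0.012,0,0,0,0,0,-0.3,-0.012,0,0,0,0,0,-0.3]

```text
time: 12.3
tool_pos: [0.4828, 0.0637, 0.1353]
tcp_rot: [-2.506, -1.735, -0.199]
wrist_force: [0.4, -0.1, -3.3]
width: 0.508
grip_force: 54.5
```

```bash
python3 -c "
from h import *
st()"
```

```text
t 12.3 stand pos [ 0.2008 -0.0023  0.1353] F stand [-0.08  0.36 -3.35] M [ 0.01 -0.18 -0.  ] w 0.5078772000870976 g 54.46043215692043 z [0.4828 0.0637 0.1353]
```

jog_arm:
  deltas: [-0.004,0,0,0,0,0,-0.3,-0.008,0,0,0,0,0,-0.3,-0.013,0,0,0,0,0,-0.3,-0.018,0,0,0,0,0,-0.3,-0.024,0,0,0,0,0,-0.3,-0.03,0,0,0,0,0,-0.3,-0.04,0,0,0,0,0,-0.3,-0.045,0,0,0,0,0,-0.3]

```text
time: 13.1
tool_pos: [0.4669, 0.0215, 0.1282]
tcp_rot: [-2.506, -1.735, -0.199]
wrist_force: [-0.3, 0.1, -2.0]
width: 0.508
grip_force: 54.4
```

```bash
python3 - <<'E'
from h import *
st(); s=readout.read_state(); goal([.4724,-.2109,s["tool_pos"][2]+.02])
c=read_camera("side"); cv2.imwrite("pics/s3.png",cv2.resize(c["color"][60:280,180:380],(540,594),interpolation=cv2.INTER_CUBIC))
E
```

```text
t 13.1 stand pos [ 0.2459 -0.0016  0.1282] F stand [ 0.06 -0.29 -1.95] M [-0.01 -0.14  0.03] w 0.5081601281632755 g 54.42616805434227 z [0.4669 0.0215 0.1282]
delta tool [-0.2099  0.087  -0.0532] turn deg [ 0.06 -8.98  0.95]
```

View pics/s3.png

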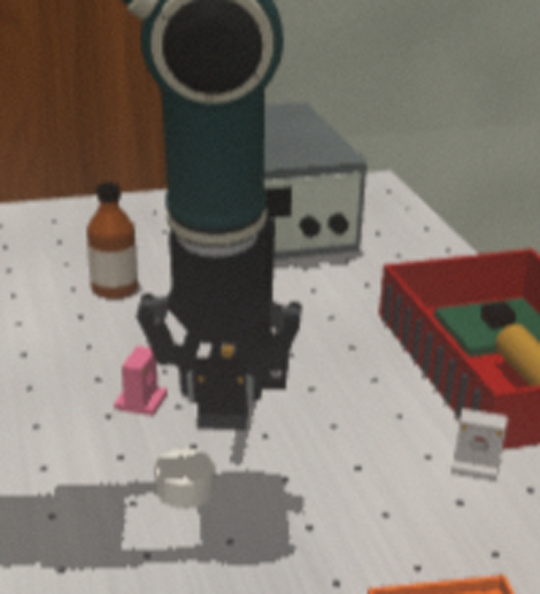

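The carriage hangs in the gripper at about (222,395) in the crop, clear of the rod, with the spare at (480,445) and the reel core at (184,478) untouched. I'm carrying it upright to above the blue tray.

jog_arm:
  deltas: [-0.02,0.008,-0.005,0,-1.2,0.1,-0.3,-0.06,0.025,-0.015,0,-3,0.3,-0.3,-0.1,0.041,-0.025,0,-4.5,0.5,-0.3,-0.14,0.058,-0.035,0,-6,0.6,-0.3,-0.18,0.075,-0.046,0,-7.8,0.8,-0.3,-0.21,0.087,-0.053,0,-9,0.95,-0.3,-0.21,0.087,-0.053,0,-9,0.95,-0.3,-0.21,0.087,-0.053,0,-9,0.95,-0.3]

```text
time: 13.95
tool_pos: [0.4729, -0.2104, 0.1481]
tcp_rot: [2.599, 1.765, 0.002]
wrist_force: [-0.6, 0.5, -4.0]
width: 0.516
grip_force: 54.3
```

```bash
python3 - <<'E'
from h import *
st(); s=readout.read_state(); goal([.4724,-.2109,.07])
c=read_camera("side"); print(proj(c,s["tool_pos"])); cv2.imwrite("pics/s4.png",cv2.resize(c["color"][180:350,220:400],(630,595),interpolation=cv2.INTER_CUBIC))
h=cv2.cvtColor(c["color"],cv2.COLOR_BGR2HSV); m=cv2.inRange(h,(105,120,60),(125,255,255)); k=max(cv2.findContours(m,0,2)[0],key=cv2.contourArea); print(cv2.boundingRect(k))
for z in(.018,): print([onz(c,*p[0],z)[:2].round(3).tolist() for p in cv2.approxPolyDP(k,6,True)])
E
```

```text
t 13.95 stand pos [0.4595 0.0892 0.1481] F stand [-0.21 -0.77 -4.02] M [-0.02 -0.01  0.01] w 0.5155851471635846 g 54.312588572502136 z [ 0.4729 -0.2104  0.1481]
delta tool [-0.0007 -0.0004  0.0781] turn deg [ 0.06 -0.06 -0.09]
[295.33480266 258.64586501]
(259, 286, 67, 54)
[[0.531, -0.163], [0.419, -0.146], [0.402, -0.272], [0.511, -0.284]]
```

View pics/s4.png

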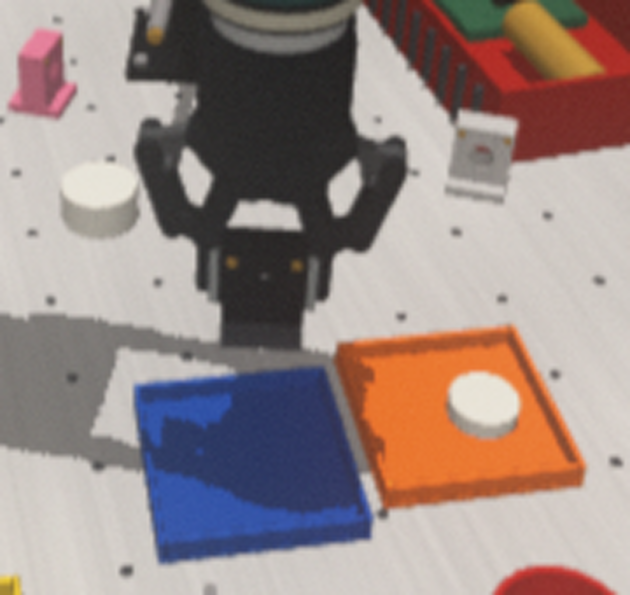

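The carriage at (262,290) in the crop is upright and over the blue tray, and the orange tray with its cap at (483,403) is clear. I'm lowering, with the last part slow.

jog_arm:
  deltas: [0,0,0.02,0,0,0,-0.3,0,0,0.045,0,0,0,-0.3,0,0,0.07,0,0,0,-0.3,0,0,0.09,0,0,0,-0.3,0,0,0.098,0,0,0,-0.3,0,0,0.101,0,0,0,-0.3,0,0,0.103,0,0,0,-0.3,0,0,0.103,0,0,0,-0.3]

```text
time: 14.8
tool_pos: [0.474, -0.2102, 0.0461]
tcp_rot: [2.595, 1.766, 0.003]
wrist_force: [0.7, 0.2, -2.4]
width: 0.509
grip_force: 54.2
```

```bash
python3 -c "
from h import *
st()"
```

```text
t 14.8 stand pos [0.4589 0.0901 0.0461] F stand [-0.48  0.55 -2.39] M [ 0.02 -0.03 -0.02] w 0.5088100121394233 g 54.20458048582077 z [ 0.474  -0.2102  0.0461]
```

jog_arm:
  deltas: [0,0,0.001,0,0,0,-0.3,0,0,0.002,0,0,0,-0.3,0,0,0.003,0,0,0,-0.3,0,0,0.004,0,0,0,-0.3,0,0,0.004,0,0,0,-0.3]

```text
time: 15.3
tool_pos: [0.473, -0.2101, 0.0411]
tcp_rot: [2.597, 1.767, 0.001]
wrist_force: [0.1, -0.4, -2.4]
width: 0.515
grip_force: 54.2
```

```bash
python3 -c "
from h import *
st()"
```

```text
t 15.3 stand pos [0.4591 0.0892 0.0411] F stand [ 0.35  0.27 -2.38] M [ 0.02 -0.02  0.01] w 0.5149240217615553 g 54.20571640133858 z [ 0.473  -0.2101  0.0411]
```

jog_arm:
  deltas: [0,0,0.001,0,0,0,-0.3,0,0,0.002,0,0,0,-0.3,0,0,0.003,0,0,0,-0.3,0,0,0.003,0,0,0,-0.3]

```text
time: 15.7
tool_pos: [0.4734, -0.2103, 0.0399]
tcp_rot: [2.597, 1.767, 0.001]
wrist_force: [-4.0, 1.5, 11.8]
width: 0.51
grip_force: 55.2
```

```bash
python3 -c "
from h import *
st()"
```

```text
t 15.7 stand pos [0.4591 0.0896 0.0399] F stand [ 0.09 -4.23 11.82] M [-1.22  0.11  0.  ] w 0.5099240299751568 g 55.179662246082444 z [ 0.4734 -0.2103  0.0399]
```

It has touched the tray floor. I'm easing the press and letting go.

jog_arm:
  deltas: [0,0,-0.001,0,0,0,-0.3,0,0,-0.002,0,0,0,-0.3,0,0,-0.002,0,0,0,0.02,0,0,-0.002,0,0,0,0.06,0,0,-0.002,0,0,0,0.12,0,0,-0.002,0,0,0,0.25,0,0,-0.002,0,0,0,0.35,0,0,-0.002,0,0,0,0.35]
  squeeze: 20

```text
time: 16.5
tool_pos: [0.4733, -0.2102, 0.0403]
tcp_rot: [2.596, 1.767, 0.001]
wrist_force: [-0.1, 0.4, 1.0]
width: 0.675
grip_force: 0.0
```

jog_arm:
  deltas: [0,0,-0.015,0,0,0,0.35,0,0,-0.04,0,0,0,0.35,0,0,-0.08,0,0,0,0.35,0,0,-0.12,0,0,0,0.35,0,0,-0.15,0,0,0,0.35,0,0,-0.15,0,0,0,0.35]

```text
time: 17.1
tool_pos: [0.4764, -0.2117, 0.1961]
tcp_rot: [2.589, 1.761, 0.009]
wrist_force: [0.1, -0.3, 0.5]
width: 0.676
grip_force: 0.0
```

```bash
python3 - <<'E'
from h import *
st()
c=read_camera("side"); cv2.imwrite("pics/s5.png",cv2.resize(c["color"][180:350,220:400],(630,595),interpolation=cv2.INTER_CUBIC))
E
```

```text
t 17.1 stand pos [0.4594 0.0929 0.1961] F stand [0.2  0.2  0.52] M [ 0.04  0.02 -0.05] w 0.6760227920059808 g 0.0 z [ 0.4764 -0.2117  0.1961]
```

View pics/s5.png

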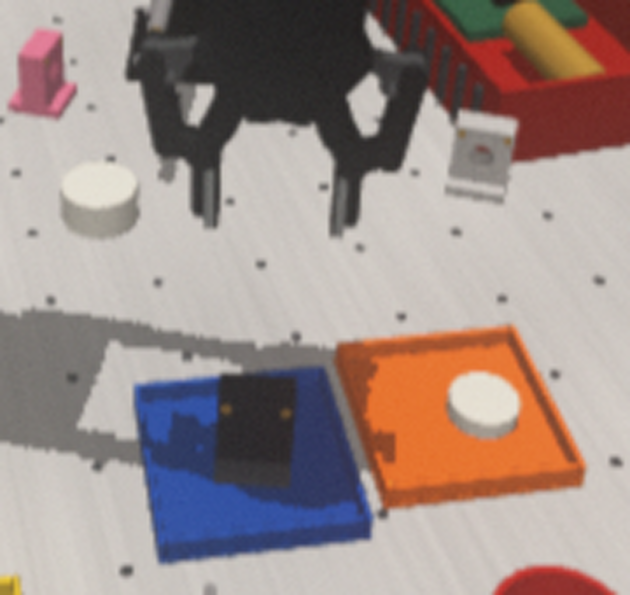

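The carriage stands upright near the tray's centre, at about (255,430) in the crop. The gripper is clear above it and the bystanders are unmoved.

```bash
python3 -c "
from h import *
print(finish_job())"
```

```text
the job is handed in; nothing more can be done
None
```

I slid the carriage off the rod by feel (highest wrist force read about 13 N, against the 25 N limit), stood it upright near the middle of the blue tray, released it, and handed the job in at about 17 s; no verdict came back.

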